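# Roll a catering tin onto the scan window

## Task

Roll the big red tin along the white check plate by pushing with a fingertip on its top, and stop it so that it lies at rest centred over the black scan window between the two green lines, parallel to the window. Do not let it run on past the window, do not push it from low behind, lift it or carry it, and leave everything else on the table where it is.

Things in the scene. Friction and masses are not known exactly. Their poses are not given: they have to be found in the camera images.
- tin: Big tin lying on its side: red label, yellow band, steel ends. Cylinder 100 mm in diameter, 119 mm long, 0.6 to 1.1 kg. Origin at its centre, 50 mm above the plate's top; y is the cylinder's axis; x and z turn as it rolls. Rolls without slip; soon stops when let go slowly. A fingertip moved across its top drags it at half the fingertip's speed.
- plate: Fixed white check plate lying on the table, 360 x 240 x 18 mm, the tin's way. Origin at the centre of its underside; x runs along its 360 mm length, from the tin's starting side towards the window; top 18 mm above the origin. A steel lip 12 mm wide stands 8 mm above the top along each of the two 240 mm end edges.
- window: Scan window, flush in the plate's top: a black strip 36 mm wide (along x) and 226 mm long (along y), edged by two green lines 6 mm wide. Origin at its centre on the plate's top; x and y parallel to the plate's, z up. The tin starts 80 to 160 mm from it on its -x side.
- spice_jar: Bystander, loose, not to be moved: small spice jar with red cap, 44 mm across, 90 mm high, standing beside the plate. Origin at the centre of its underside.
- small_tin: Bystander, loose, not to be moved: small upright tin with green label, 74 mm across, 100 mm high, beside the plate. Origin at the centre of its underside.
- sample_tub: Bystander, loose, not to be moved: clear open tub, 90 x 70 x 50 mm, beside the plate. Origin at the centre of its underside.
- tape_roll: Bystander, loose, not to be moved: orange tape roll lying flat, 92 mm across, 25 mm high, beside the plate. Origin at the centre of its underside.
- stamp: Bystander, loose, not to be moved: wooden hand stamp, 30 mm across, 70 mm high, standing on the plate near a far corner. Origin at the centre of its underside.
- sauce_bottle: Bystander, loose, not to be moved: white sauce bottle, 64 mm across, 170 mm high, on the table to the left. Origin at the centre of its underside.
- weight: Bystander, loose, not to be moved: brass weight, 40 mm across, 40 mm high, on the table to the right. Origin at the centre of its underside.
Mind the look-alikes: they are no part of the job. What is meant by the tin is not purple, and is the smaller of those in its own colour.

How it is judged:
On the way:
1. the fingers push on the upper part of the tin while it is still short of the window (contact force between the fingers and tin above 0.3 N and x of tin in the frame of window below -0.025 m and height (world z) of the grasp point above 0.085 m), for 0.1 s.
At the end, for the whole second after the job is handed in: The tin lies at rest on its side on the plate, its axis within 15 mm of the window's centre line and within 0.2 rad of parallel to it, its middle within 40 mm of the window's middle lengthways, and no bystander is more than 20 mm from where it stood (x of tin in the frame of window between -0.015 and 0.015 m and y of tin in the frame of window between -0.04 and 0.04 m and z of tin in the frame of window between 0.044 and 0.056 m and angle between the y axis of tin and the y axis of window, either way round below 0.2 rad and linear speed of tin below 0.01 m/s and angular speed of tin below 0.2 rad/s and distance of each of spice_jar, small_tin, sample_tub, tape_roll, stamp, sauce_bottle, weight from where it was at the start of the episode below 0.02 m); the robot touches nothing.
It fails at once if the tin ran on past the window (its axis more than 45 mm beyond the centre line) (x of tin in the frame of window above 0.045 m).
It fails at once if the tin was lifted off the plate (more than 12 mm) or fell off it (z of tin in the frame of window above 0.062 m or z of tin in the frame of window below 0.04 m).
It fails at once if the fingers pushed the tin from low down, below its middle (contact force between the fingers and tin above 0.5 N and height (world z) of the grasp point below 0.078 m).
It fails at once if a bystander was disturbed (moved over 20 mm) (distance of any of spice_jar, small_tin, sample_tub, tape_roll, stamp, sauce_bottle, weight from where it was at the start of the episode above 0.02 m).
It also fails if it takes over 64 s, if anything falls off the work surface, if the arm or the gripper's body presses on something with over 40 N, if the wrist force passes 120 N, or if a joint passes its speed limit or range.

## Robot

A 7-joint arm with a two-finger parallel gripper is mounted at the origin on the work surface. World frame = base frame: x ahead of the robot, y to its left, z up, the work surface at z = 0. Lengths are in m, angles in rad, forces in N, time in s.
With the tool pointing down it reaches from about 0.4 to 0.85 m from the base axis. Payload 10.4 kg.
Tool frame: the origin (TCP) lies on the centre line of the jaws, within the pads' length; the fingertips stand 22 mm ahead of it and the grasp point (between the pads) lies 3 mm ahead of it; z points along the fingers, y is the direction in which the jaws open and shut (so a half turn about z gives the same grasp; the last joint's range is limited). The gripper opens to 85 mm and grips with 20 to 120 N. Pads are 22 mm wide; open, the fingers measure 114 mm over their backs; the gripper's body (76 mm by 85 mm) begins 54 mm behind the grasp point. The pads swing forward as they close: fully open they stand 13 mm farther back than shut.
Start: joints at [-1.208, 0.332, -0.065, 1.46, 0.022, 1.35, -0.088], TCP at [0.235, 0.579, 0.253] pointing down, gripper open.
Joint ranges: [-2.6, 2.6], [-0.5, 2.12], [-1.47, 1.34], [0.16, 2.42], [-1.27, 4.41], [0.06, 2.06], [-2.6, 2.6]. Speed limits (rad/s): [2.22, 2.22, 2.79, 2.79, 3.14, 3.14, 3.14].

## Interface

Orientations are given as a unit quaternion [x, y, z, w].
In Python, from plant import sensors, capture, camera_params, ticket, cut_out, pinpoint gives the robot as it stands.
- The arm moves only by the tool arm_command, never from a script. Its argument "moves" is a list of rows, each an object with "translation": the shift along the tool's x, y, z in mm, a list of three; "rotation": the turn, a rotation vector about the tool's x, y, z in degrees, a list of three; "fingers": the closure, from 0 (fully open) to 1 (shut). A call has 1 to 20 rows; each row is the pose to reach, as a shift and turn from the pose commanded when the call began, along the tool's axes at that moment; what a row does not reach only later rows make up. A row lasts 1/8 s, in which the tool goes at most 62.5 mm and 10.7 degrees, less where a joint would pass 70% of its speed; a pose out of reach is approached as far as the arm can. A call with a gripper value outside its range is refused whole. The fingers move at their own pace and stop on an object; "force" is the grip in N (left out, the last holds). Time passes only in rows, so rows that repeat a pose let the fingers close. It gives the time, the measured TCP pose, the force and the opening at its end, in the units of the state.
- sensors.read_state(): the state, without advancing time (a new reading comes with each control period).
- capture(name): name is "scene" or "top"; returns the picture (480x640x3 uint8, red, green, blue); there is no depth.
- camera_params(name): a dict with "camera_matrix" (3x3 intrinsics, pixels), "R" (3x3) and "t" (3): a world point X has camera coordinates R X + t. Camera axes: x right, y down, z forward; pixel columns grow to the right and rows downward; lengths in m; the calibration is good to about 2 mm. A picture is of the moment at which its call begins. camera_params takes no time and is no camera call.
- ticket.hand_in(): hands the job in, once; it reports no verdict.
Trained networks look in the newest picture that a camera, given by its name, has taken for a name from the list of things; names that differ only in an ending like _2 or _b are one class to them, and where a whole thing is asked for, a point or a joint stands for the part that bears it (a point fixed in the world has none). Each returns a list of dicts, best first, with "p" (0 to 1); they miss things now and then, are a little off and sometimes report something else, mostly with a low value. They report only what shows in the picture. A call takes as long as a camera call. They do not tell look-alikes from the thing itself.
- cut_out(camera, label): "pixels" (480x640 bool, what is visible of it) and "rect" ([left, top, right, bottom] in pixels, round what is visible of it).
- pinpoint(camera, label): "position" ([row, column] in pixels: a listed point, or the origin of a listed thing).
The state is a dict: "time_s": time; "joint_pos": joint angles; "joint_velocities": joint speeds; "effort": joint torques, N m; "tcp_pos": TCP position; "tool_rot": TCP orientation; "ft_force": force on the tool from outside, world axes, zero at the start; "moment": the same for the moment, N m; "gripper_width": opening from 0.0 (shut) to 1.0 (fully open).
Only numpy, scipy, OpenCV 4.12 (cv2) and the standard library are available. Lean on these libraries where they do the work, as an engineer would, in place of code of your own. Each camera call takes 0.05 s, during which the arm holds its last target.

## Working session

There is one attempt and no reset: what is moved stays moved. The work goes in short steps, Python scripts to look and compute and a tool call to move; the robot and the scene stay as the last step left them, time stands still between calls to the robot, and variables do not carry over. Pictures are saved under pics/ and viewed, and the job is handed in when it is done.

Besides the shell and the picture viewer there is one more tool, called after "Emit:" as name([rows], argument=value, ...), one row to a line, values as JSON. arm_command: Moves the arm, as the interface text tells. Its arguments: {"type":"object","properties":{"moves":{"type":"array"},"force":{"type":"number"}},"required":["moves"]}

```bash
mkdir -p pics; ls; python3 - <<'E'
from plant import sensors, capture, camera_params, cut_out, pinpoint
import cv2, numpy as np
for n in ["scene","top"]:
    im=capture(n); cv2.imwrite(f"pics/{n}0.png",im[:,:,::-1])
    p=camera_params(n); print(n,p)
    for l in ["tin","window","plate"]:
        print(l,[(round(d['p'],2),d['position']) for d in pinpoint(n,l)])
s=sensors.read_state(); print(s)
E
```

```text
pics
scene {'camera_matrix': array([[503.26501194,   0.        , 316.73122826],
       [  0.        , 503.26501194, 235.86447045],
       [  0.        ,   0.        ,   1.        ]]), 'R': array([[-0.2829431 ,  0.9591037 ,  0.00795524],
       [ 0.64212837,  0.19558098, -0.7412282 ],
       [-0.7124706 , -0.20461712, -0.67120599]]), 't': array([ 0.12869243, -0.26391079,  1.51138766])}
tin [(0.97, [199.3, 479.2]), (0.81, [176.9, 254.2]), (0.65, [237.9, 343.3])]
window [(0.72, [308.0, 322.3])]
plate [(0.88, [290.8, 334.4])]
top {'camera_matrix': array([[583.80180767,   0.        , 318.99500827],
       [  0.        , 583.80180767, 241.89636019],
       [  0.        ,   0.        ,   1.        ]]), 'R': array([[-0.0124198 , -0.99991936,  0.00265153],
       [-0.98751092,  0.01184908, -0.15710439],
       [ 0.15706031, -0.00456962, -0.98757844]]), 't': array([0.03105283, 0.49216576, 1.63696395])}
tin [(0.97, [336.4, 205.5]), (0.79, [308.0, 401.7]), (0.73, [178.3, 245.2]), (0.71, [242.7, 303.3])]
window [(0.9, [194.0, 304.1])]
plate [(0.78, [216.2, 302.4]), (0.31, [179.0, 242.8])]
{'time_s': 0.4, 'joint_pos': array([-1.20759735,  0.33231985, -0.0647006 ,  1.46021924,  0.02162691,
        1.34986537, -0.08848585]), 'joint_velocities': array([ 0.00050261,  0.00022931, -0.00150037, -0.00091469,  0.00040096,
        0.00021734, -0.00012604]), 'effort': array([-5.54171438e-04, -6.24548435e+01,  4.88776469e-02, -3.91382682e+01,
        1.63776765e-02,  3.45020198e-03,  1.00354251e-05]), 'tcp_pos': array([0.23517231, 0.57904492, 0.25320565]), 'tool_rot': array([ 1.91692460e-01,  9.81455041e-01, -5.81977759e-05, -3.05398965e-06]), 'ft_force': array([-0.14309846, -0.05095083,  1.00691315]), 'moment': array([-0.02412817,  0.0046439 ,  0.02559653]), 'gripper_width': 0.9983099757658371}
```

View pics/scene0.png

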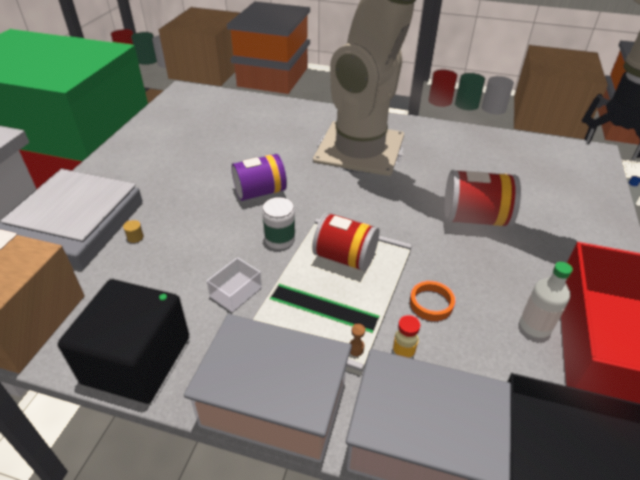

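View pics/top0.png

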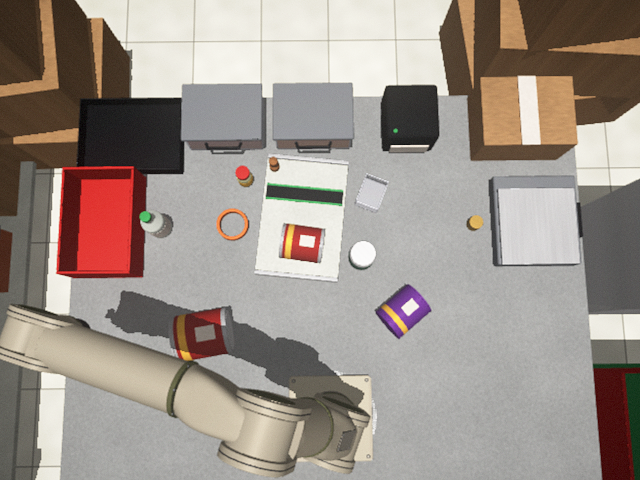

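Candidates in the top view as (row, col): large red tin at (336,205) off the plate, purple tin at (308,402), and a smaller red tin on the plate at (242,303). The third fits: it is the smaller red one, not purple, and lies on the plate short of the window. I'll confirm with a crop and measure.

```bash
cat > h.py <<'E'
from plant import sensors, capture, camera_params, cut_out, pinpoint
import cv2, numpy as np
from scipy.optimize import least_squares
from scipy.spatial.transform import Rotation as Rn
def ray(cam,u,v,z):
    p=camera_params(cam);K,R,t=p['camera_matrix'],p['R'],p['t']
    d=R.T@np.linalg.inv(K)@np.array([u,v,1.]);c=-R.T@t
    return c+d*(z-c[2])/d[2]
def proj(cam,X):
    p=camera_params(cam);q=(p['R']@np.atleast_2d(X).T).T+p['t']
    q=q@p['camera_matrix'].T;return q[:,:2]/q[:,2:]
def cyl(x,y,a,z=0.068):
    th=np.linspace(0,2*np.pi,40);ax=np.array([-np.sin(a),np.cos(a),0]);e=np.array([np.cos(a),np.sin(a),0])
    P=[]
    for s in(-.0595,.0595):
        P.append(np.array([x,y,z])+s*ax+.05*(np.cos(th)[:,None]*e+np.sin(th)[:,None]*np.array([0,0,1])))
    return np.vstack(P)
def fit(masks,x0):
    # masks {cam:bool mask}; compare hull of projected cylinder with mask moments
    def feats_m(m):
        c=max(cv2.findContours(m.astype(np.uint8),cv2.RETR_EXTERNAL,cv2.CHAIN_APPROX_NONE)[0],key=cv2.contourArea)
        return c.reshape(-1,2).astype(float)
    C={k:feats_m(m) for k,m in masks.items()}
    def r(p):
        o=[]
        for k,c in C.items():
            h=cv2.convexHull(proj(k,cyl(*p)).astype(np.float32))
            o+=[cv2.pointPolygonTest(h,(float(a),float(b)),True) for a,b in c]
        return np.array(o)
    s=least_squares(r,x0,loss='soft_l1',diff_step=1e-3)
    return s.x,np.abs(s.fun).mean() if True else 0
E
python3 - <<'E'
from h import *
ims={n:capture(n) for n in("scene","top")}
c=ims['top'][140:290,235:365];cv2.imwrite('pics/crop1.png',cv2.resize(c,None,fx=4,fy=4,interpolation=cv2.INTER_CUBIC)[:,:,::-1])
guess=ray('top',303.3,242.7,.068);print('tin guess',guess)
M={}
for n,rc in(("top",(242,303)),("scene",(240,345))):
    for d in cut_out(n,"tin"):
        print(n,d['p'],d['rect'])
        if d['pixels'][rc]: M[n]=d['pixels']
for k in (["top"],["scene"],["top","scene"]):
    print(k,fit({a:M[a] for a in k if a in M},[guess[0],guess[1],-.1]))
for n in ims:
    ds=cut_out(n,"window")
    for d in ds[:2]:
        m=d['pixels'].astype(np.uint8);ys,xs=np.nonzero(m)
        P=np.array([ray(n,a,b,.018) for a,b in zip(xs,ys)])[:,:2]
        r=cv2.minAreaRect((P*1000).astype(np.float32));print(n,'win',d['p'],r,P.mean(0))
    for d in cut_out(n,"plate")[:1]:
        ys,xs=np.nonzero(d['pixels'])
        P=np.array([ray(n,a,b,.018) for a,b in zip(xs,ys)])[:,:2]
        print(n,'plate',d['p'],cv2.minAreaRect((P*1000).astype(np.float32)))
    for l in ["spice_jar","small_tin","sample_tub","tape_roll","stamp"]:
        d=pinpoint(n,l); 
        if d: print(n,l,[ (round(e['p'],2),ray(n,e['position'][1],e['position'][0],.018 if l=='stamp' else 0).round(3)[:2]) for e in d[:2]])
E
```

```text
tin guess [0.48611104 0.06944832 0.068     ]
top 0.93 [279.4, 221.4, 321.6, 261.7]
top 0.83 [374.3, 282.2, 428.2, 336.9]
top 0.8 [169.5, 310.4, 236.9, 360.7]
top 0.71 [349.6, 239.2, 378.2, 270.5]
scene 0.98 [229.3, 151.5, 285.8, 200.5]
scene 0.97 [444.0, 169.1, 519.1, 227.7]
scene 0.8 [311.9, 208.8, 380.8, 274.0]
scene 0.64 [345.9, 322.0, 364.8, 356.7]
['top'] (array([ 0.48633962,  0.07435551, -0.15001115]), np.float64(0.8584758334470435))
['scene'] (array([ 0.48397199,  0.07379829, -0.11264494]), np.float64(0.5951682640450738))
['top', 'scene'] (array([ 0.48500444,  0.07402294, -0.13053191]), np.float64(0.7561868113392655))
scene win 0.94 ((636.852294921875, 67.08202362060547), (227.30108642578125, 49.538639068603516), 83.25483703613281) [0.63659559 0.06870908]Traceback (most recent call last):
  File "<stdin>", line 20, in <module>
  File "h.py", line 6, in ray
    p=camera_params(cam);K,R,t=p['camera_matrix'],p['R'],p['t']
ValueError: time passes only in moves, steps and waits
```

View pics/crop1.png

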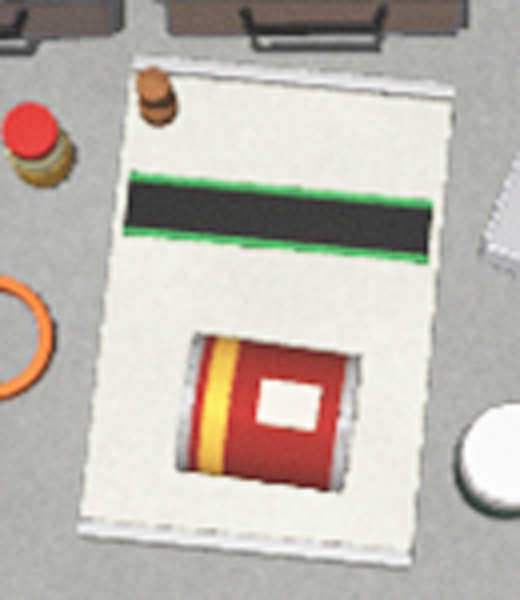

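The crop confirms it: a red label with a yellow band, lying on the white plate below the black window. The plate and tin are slightly yawed. I'll cache the calibration and get the window and plate poses.

```bash
python3 - <<'E'
s=open('h.py').read()
s=s.replace("def ray","_c={n:camera_params(n) for n in('scene','top')}\ncamera_params=lambda n:_c[n]\ndef ray",1)
open('h.py','w').write(s)
E
python3 - <<'E'
from h import *
ims={n:capture(n) for n in("scene","top")}
for n in ims:
    for l in("window","plate"):
      for d in cut_out(n,l)[:1]:
        m=d['pixels'].astype(np.uint8);ys,xs=np.nonzero(m)
        P=np.array([ray(n,a,b,.018) for a,b in zip(xs,ys)])[:,:2]
        r=cv2.minAreaRect((P*1000).astype(np.float32));print(n,l,d['p'],np.round(r[0]),np.round(r[1]),round(r[2],1),P.mean(0).round(4))
    # dark+green window pixels by colour
    im=ims[n].astype(int)
for n,box in(("top",(180,262,210,345)),("scene",(280,265,335,385))):
    im=ims[n].astype(int);r0,c0,r1,c1=box
    sub=im[r0:r1,c0:c1];m=(sub[...,0]<100)&(sub[...,2]<110)&(sub.max(2)<190)
    lab,st=cv2.connectedComponentsWithStats(m.astype(np.uint8))[1:3]
    k=1+np.argmax(st[1:,4]);ys,xs=np.nonzero(lab==k)
    P=np.array([ray(n,a+c0,b+r0,.018) for a,b in zip(xs,ys)])[:,:2]
    r=cv2.minAreaRect((P*1000).astype(np.float32));print(n,'colour',r,P.mean(0).round(4))
s=sensors.read_state();print(s['time_s'],s['tool_rot'],Rn.from_quat(s['tool_rot']).as_matrix().round(3))
for n in ims:
    for l in ["spice_jar","small_tin","sample_tub","tape_roll","stamp"]:
        d=pinpoint(n,l)
        if d: print(n,l,[(round(e['p'],2),ray(n,e['position'][1],e['position'][0],.018 if l=='stamp' else 0).round(3)[:2]) for e in d[:1]])
E
```

```text
scene window 0.63 [636.  66.] [228.  54.] 84.3 [0.6373 0.0688]
scene plate 0.63 [571.  75.] [248. 379.] 84.0 [0.5827 0.0867]
top window 0.57 [640.  68.] [226.  49.] 83.5 [0.6405 0.0679]
top plate 0.79 [574.  76.] [240. 366.] 83.8 [0.5704 0.0746]
top colour ((638.771240234375, 67.11058044433594), (222.7728271484375, 45.92121505737305), 83.6211166381836) [0.6391 0.0673]
scene colour ((637.6913452148438, 67.84614562988281), (221.9913787841797, 42.4790153503418), 84.00032806396484) [0.6377 0.0693]
1.0 [1.91691547e-01 9.81455220e-01 4.59157475e-05 6.38563760e-06] [[-0.927  0.376  0.   ]
 [ 0.376  0.927  0.   ]
 [ 0.     0.    -1.   ]]
scene spice_jar [(0.8, array([0.691, 0.243]))]
scene small_tin [(0.75, array([ 0.45, -0.1 ]))]
scene sample_tub [(0.79, array([ 0.635, -0.124]))]
scene tape_roll [(0.62, array([0.555, 0.282]))]
scene stamp [(0.69, array([0.423, 0.063]))]
top spice_jar [(0.83, array([0.675, 0.241]))]
top small_tin [(0.59, array([ 0.458, -0.098]))]
top sample_tub [(0.61, array([ 0.64 , -0.127]))]
top tape_roll [(0.86, array([0.557, 0.279]))]
top stamp [(0.48, array([0.72 , 0.145]))]
```

Pose estimates, (x, y) in m with yaw in rad:
- **Window:** (0.6385, 0.068), yaw −0.11.
- **Tin:** (0.485, 0.074), so about −153 mm along the plate and −11 mm lengthways from the window.

Next I hover behind the tin's top with the jaws aligned to its axis.

Emit:
arm_command([
  {"translation": [-30,-28,0],"rotation": [0,0,-2],"fingers": 0.5},
  {"translation": [-70,-67,0],"rotation": [0,0,-4],"fingers": 0.5},
  {"translation": [-110,-105,0],"rotation": [0,0,-6],"fingers": 0.5},
  {"translation": [-150,-144,0],"rotation": [0,0,-8],"fingers": 0.5},
  {"translation": [-190,-182,0],"rotation": [0,0,-10],"fingers": 0.5},
  {"translation": [-230,-221,0],"rotation": [0,0,-12],"fingers": 0.5},
  {"translation": [-270,-259,0],"rotation": [0,0,-14],"fingers": 0.5},
  {"translation": [-310,-297,0],"rotation": [0,0,-15.8],"fingers": 0.5},
  {"translation": [-350,-336,20],"rotation": [0,0,-15.8],"fingers": 0.5},
  {"translation": [-380,-365,40],"rotation": [0,0,-15.8],"fingers": 0.5},
  {"translation": [-397,-381,60],"rotation": [0,0,-15.8],"fingers": 0.5},
  {"translation": [-397,-381,73],"rotation": [0,0,-15.8],"fingers": 0.5},
  {"translation": [-397,-381,73],"rotation": [0,0,-15.8],"fingers": 0.5},
  {"translation": [-397,-381,73],"rotation": [0,0,-15.8],"fingers": 0.5},
])

```text
time_s: 3.25
tcp_pos: [0.4597, 0.0779, 0.1809]
tool_rot: [0.054, 0.999, 0.0, 0.0]
ft_force: [-0.2, 0.2, 0.7]
gripper_width: 0.5
```

Emit:
arm_command([
  {"translation": [0,0,15],"rotation": [0,0,0],"fingers": 0.5},
  {"translation": [0,0,28],"rotation": [0,0,0],"fingers": 0.5},
  {"translation": [0,0,36],"rotation": [0,0,0],"fingers": 0.5},
  {"translation": [0,0,38],"rotation": [0,0,0],"fingers": 0.5},
  {"translation": [0,0,38],"rotation": [0,0,0],"fingers": 0.5},
])

```text
time_s: 3.88
tcp_pos: [0.4597, 0.0767, 0.1423]
tool_rot: [0.055, 0.998, 0.0, -0.0]
ft_force: [0.1, 0.3, 0.0]
gripper_width: 0.501
```

```bash
python3 - <<'E'
from h import *
im=capture("scene");s=sensors.read_state();print(s['tcp_pos'],s['ft_force'])
cv2.imwrite('pics/s2.png',cv2.resize(im[130:330,230:450],None,fx=3,fy=3,interpolation=cv2.INTER_CUBIC)[:600,:,::-1])
E
```

```text
[0.45981689 0.076724   0.14252566] [ 0.24701195 -0.31519738  0.00084306]
```

View pics/s2.png

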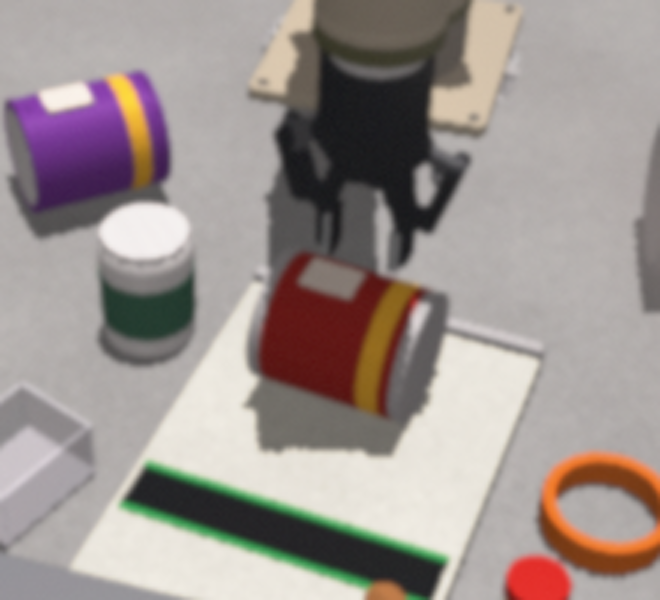

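The fingers hang just behind and above the tin's rear-top, not touching yet. I'll step down to contact.

Emit:
arm_command([
  {"translation": [0,0,2],"rotation": [0,0,0],"fingers": 0.5},
  {"translation": [0,0,3],"rotation": [0,0,0],"fingers": 0.5},
  {"translation": [0,0,3],"rotation": [0,0,0],"fingers": 0.5},
])

```text
time_s: 4.3
tcp_pos: [0.4596, 0.0767, 0.1393]
tool_rot: [0.055, 0.998, 0.0, -0.0]
ft_force: [0.0, -0.1, 0.3]
gripper_width: 0.505
```

Emit:
arm_command([
  {"translation": [0,0,2],"rotation": [0,0,0],"fingers": 0.5},
  {"translation": [0,0,2],"rotation": [0,0,0],"fingers": 0.5},
])

```text
time_s: 4.55
tcp_pos: [0.4595, 0.0767, 0.1371]
tool_rot: [0.055, 0.998, -0.0, -0.0]
ft_force: [-0.1, -0.5, -1.0]
gripper_width: 0.502
```

Emit:
arm_command([
  {"translation": [0,0,1],"rotation": [0,0,0],"fingers": 0.5},
  {"translation": [0,0,2],"rotation": [0,0,0],"fingers": 0.5},
  {"translation": [0,0,2],"rotation": [0,0,0],"fingers": 0.5},
])

```text
time_s: 4.92
tcp_pos: [0.4596, 0.0767, 0.1353]
tool_rot: [0.055, 0.998, 0.0, -0.0]
ft_force: [-0.1, -0.1, 0.1]
gripper_width: 0.499
```

Emit:
arm_command([
  {"translation": [0,0,1],"rotation": [0,0,0],"fingers": 0.5},
  {"translation": [0,0,2],"rotation": [0,0,0],"fingers": 0.5},
  {"translation": [0,0,2],"rotation": [0,0,0],"fingers": 0.5},
])

```text
time_s: 5.3
tcp_pos: [0.4605, 0.0767, 0.1345]
tool_rot: [0.055, 0.998, 0.0, 0.001]
ft_force: [-2.0, -1.0, 12.2]
gripper_width: 0.5
```

Contact: 12 N at TCP z 0.1345 m. First rolling stroke: 90 mm of finger travel, so about 45 mm of tin travel, following the cylinder's crown.

Emit:
arm_command([
  {"translation": [0,0,-0.5],"rotation": [0,0,0],"fingers": 0.5},
  {"translation": [-3,0,-0.9],"rotation": [0,0,0],"fingers": 0.5},
  {"translation": [-7,0,-1.4],"rotation": [0,0,0],"fingers": 0.5},
  {"translation": [-12,0,-1.9],"rotation": [0,0,0],"fingers": 0.5},
  {"translation": [-17,0,-2.2],"rotation": [0,0,0],"fingers": 0.5},
  {"translation": [-22,0,-2.4],"rotation": [0,0,0],"fingers": 0.5},
  {"translation": [-28,0,-2.5],"rotation": [0,0,0],"fingers": 0.5},
  {"translation": [-34,0,-2.6],"rotation": [0,0,0],"fingers": 0.5},
  {"translation": [-40,0,-2.6],"rotation": [0,0,0],"fingers": 0.5},
  {"translation": [-46,0,-2.6],"rotation": [0,0,0],"fingers": 0.5},
  {"translation": [-52,0,-2.6],"rotation": [0,0,0],"fingers": 0.5},
  {"translation": [-58,0,-2.6],"rotation": [0,0,0],"fingers": 0.5},
  {"translation": [-64,0,-2.6],"rotation": [0,0,0],"fingers": 0.5},
  {"translation": [-70,0,-2.6],"rotation": [0,0,0],"fingers": 0.5},
  {"translation": [-75,0,-2.5],"rotation": [0,0,0],"fingers": 0.5},
  {"translation": [-80,0,-2.4],"rotation": [0,0,0],"fingers": 0.5},
  {"translation": [-84,0,-2.2],"rotation": [0,0,0],"fingers": 0.5},
  {"translation": [-87,0,-2.0],"rotation": [0,0,0],"fingers": 0.5},
  {"translation": [-89,0,-1.9],"rotation": [0,0,0],"fingers": 0.5},
  {"translation": [-90,0,-1.8],"rotation": [0,0,0],"fingers": 0.5},
])

```text
time_s: 7.8
tcp_pos: [0.5505, 0.0644, 0.1365]
tool_rot: [0.056, 0.998, -0.001, 0.001]
ft_force: [0.2, -7.7, 11.3]
gripper_width: 0.5
```

```bash
cat > loc.py <<'E'
from h import *
import sys
W=np.array([.6385,.0678]);a=-.11;ux=np.array([np.cos(a),np.sin(a)]);uy=np.array([-ux[1],ux[0]])
s=sensors.read_state();print(s['time_s'],s['tcp_pos'],s['ft_force'].round(1))
for n in("scene","top"):
    im=capture(n); cv2.imwrite(f'pics/{n}_{sys.argv[1]}.png',im[...,::-1])
    for d in cut_out(n,"tin"):
        ys,xs=np.nonzero(d['pixels']);c=ray(n,xs.mean(),ys.mean(),.07)[:2]
        r=c-W; X,Y=r@ux,r@uy
        if -.19<X<.07 and abs(Y)<.06:
            f,e=fit({n:d['pixels']},[c[0],c[1],-.11]);q=f[:2]-W
            print(n,round(d['p'],2),'tin rel x,y mm',(q@ux*1000).round(1),(q@uy*1000).round(1),'yaw',(f[2]-a).round(3),'err',round(e,2))
E
python3 loc.py a
```

```text
7.8 [0.55049494 0.06443376 0.13645077] [ 0.2 -7.7 11.3]
scene 0.85 tin rel x,y mm -102.0 -11.0 yaw 0.046 err 3.26
```

View pics/scene_a.png

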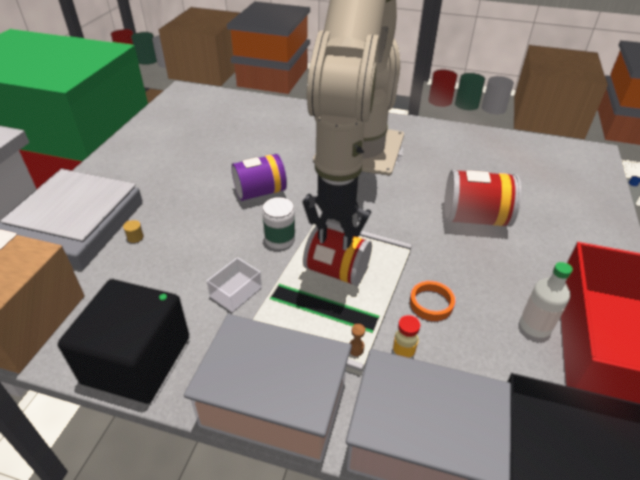

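The tin rolled about 48 mm, following half the finger travel as expected. Next I lift, step back and recontact.

Emit:
arm_command([
  {"translation": [0,0,-1],"rotation": [0,0,0],"fingers": 0.5},
  {"translation": [0,0,-3],"rotation": [0,0,0],"fingers": 0.5},
  {"translation": [0,0,-10],"rotation": [0,0,0],"fingers": 0.5},
  {"translation": [15,0,-12],"rotation": [0,0,0],"fingers": 0.5},
  {"translation": [30,0,-12],"rotation": [0,0,0],"fingers": 0.5},
  {"translation": [41,0,-12],"rotation": [0,0,0],"fingers": 0.5},
  {"translation": [43,0,-10],"rotation": [0,0,0],"fingers": 0.5},
  {"translation": [43,0,-4],"rotation": [0,0,0],"fingers": 0.5},
  {"translation": [43,0,-1],"rotation": [0,0,0],"fingers": 0.5},
  {"translation": [43,0,0],"rotation": [0,0,0],"fingers": 0.5},
  {"translation": [43,0,0],"rotation": [0,0,0],"fingers": 0.5},
])

```text
time_s: 9.38
tcp_pos: [0.507, 0.0714, 0.1355]
tool_rot: [0.055, 0.998, 0.0, 0.0]
ft_force: [-1.4, -0.8, 5.6]
gripper_width: 0.503
```

```bash
python3 loc.py b
```

```text
9.375 [0.50701309 0.07136965 0.13548052] [-1.4 -0.8  5.6]
scene 0.68 tin rel x,y mm -109.8 -13.6 yaw -0.005 err 0.76
```

Emit:
arm_command([
  {"translation": [0,0,0.3],"rotation": [0,0,0],"fingers": 0.5},
  {"translation": [-3,0,0.1],"rotation": [0,0,0],"fingers": 0.5},
  {"translation": [-7,0,-0.2],"rotation": [0,0,0],"fingers": 0.5},
  {"translation": [-12,0,-0.5],"rotation": [0,0,0],"fingers": 0.5},
  {"translation": [-17,0,-0.7],"rotation": [0,0,0],"fingers": 0.5},
  {"translation": [-22,0,-0.8],"rotation": [0,0,0],"fingers": 0.5},
  {"translation": [-28,0,-0.8],"rotation": [0,0,0],"fingers": 0.5},
  {"translation": [-34,0,-0.8],"rotation": [0,0,0],"fingers": 0.5},
  {"translation": [-40,0,-0.8],"rotation": [0,0,0],"fingers": 0.5},
  {"translation": [-46,0,-0.8],"rotation": [0,0,0],"fingers": 0.5},
  {"translation": [-52,0,-0.8],"rotation": [0,0,0],"fingers": 0.5},
  {"translation": [-58,0,-0.8],"rotation": [0,0,0],"fingers": 0.5},
  {"translation": [-64,0,-0.8],"rotation": [0,0,0],"fingers": 0.5},
  {"translation": [-70,0,-0.7],"rotation": [0,0,0],"fingers": 0.5},
  {"translation": [-75,0,-0.5],"rotation": [0,0,0],"fingers": 0.5},
  {"translation": [-80,0,-0.2],"rotation": [0,0,0],"fingers": 0.5},
  {"translation": [-84,0,0.1],"rotation": [0,0,0],"fingers": 0.5},
  {"translation": [-87,0,0.4],"rotation": [0,0,0],"fingers": 0.5},
  {"translation": [-89,0,0.5],"rotation": [0,0,0],"fingers": 0.5},
  {"translation": [-90,0,0.6],"rotation": [0,0,0],"fingers": 0.5},
])

```text
time_s: 12.08
tcp_pos: [0.5976, 0.0588, 0.1359]
tool_rot: [0.056, 0.998, -0.001, 0.002]
ft_force: [0.5, -8.1, 11.1]
gripper_width: 0.496
```

```bash
python3 loc.py c
```

```text
12.075 [0.59760771 0.0588057  0.13594694] [ 0.5 -8.1 11.1]
scene 0.71 tin rel x,y mm -58.2 -13.2 yaw 0.014 err 3.66
```

Emit:
arm_command([
  {"translation": [0,0,-1],"rotation": [0,0,0],"fingers": 0.5},
  {"translation": [0,0,-3],"rotation": [0,0,0],"fingers": 0.5},
  {"translation": [0,0,-10],"rotation": [0,0,0],"fingers": 0.5},
  {"translation": [15,0,-12],"rotation": [0,0,0],"fingers": 0.5},
  {"translation": [30,0,-12],"rotation": [0,0,0],"fingers": 0.5},
  {"translation": [41,0,-12],"rotation": [0,0,0],"fingers": 0.5},
  {"translation": [43,0,-10],"rotation": [0,0,0],"fingers": 0.5},
  {"translation": [43,0,-4],"rotation": [0,0,0],"fingers": 0.5},
  {"translation": [43,0,-1],"rotation": [0,0,0],"fingers": 0.5},
  {"translation": [43,0,0.4],"rotation": [0,0,0],"fingers": 0.5},
  {"translation": [43,0,0.4],"rotation": [0,0,0],"fingers": 0.5},
])

```text
time_s: 13.65
tcp_pos: [0.5548, 0.0662, 0.1358]
tool_rot: [0.055, 0.998, 0.0, 0.002]
ft_force: [-1.7, -0.3, 14.6]
gripper_width: 0.502
```

```bash
python3 loc.py d
```

```text
13.65 [0.55477741 0.0661703  0.13578467] [-1.7 -0.3 14.6]
scene 0.78 tin rel x,y mm -62.8 -14.3 yaw -0.011 err 0.64
```

Emit:
arm_command([
  {"translation": [0,0,-0.8],"rotation": [0,0,0],"fingers": 0.5},
  {"translation": [-3,0,-1.0],"rotation": [0,0,0],"fingers": 0.5},
  {"translation": [-7,0,-1.3],"rotation": [0,0,0],"fingers": 0.5},
  {"translation": [-12,0,-1.6],"rotation": [0,0,0],"fingers": 0.5},
  {"translation": [-17,0,-1.7],"rotation": [0,0,0],"fingers": 0.5},
  {"translation": [-22,0,-1.8],"rotation": [0,0,0],"fingers": 0.5},
  {"translation": [-28,0,-1.8],"rotation": [0,0,0],"fingers": 0.5},
  {"translation": [-34,0,-1.8],"rotation": [0,0,0],"fingers": 0.5},
  {"translation": [-40,0,-1.8],"rotation": [0,0,0],"fingers": 0.5},
  {"translation": [-46,0,-1.8],"rotation": [0,0,0],"fingers": 0.5},
  {"translation": [-52,0,-1.8],"rotation": [0,0,0],"fingers": 0.5},
  {"translation": [-58,0,-1.8],"rotation": [0,0,0],"fingers": 0.5},
  {"translation": [-64,0,-1.7],"rotation": [0,0,0],"fingers": 0.5},
  {"translation": [-70,0,-1.5],"rotation": [0,0,0],"fingers": 0.5},
  {"translation": [-75,0,-1.3],"rotation": [0,0,0],"fingers": 0.5},
  {"translation": [-79,0,-1.0],"rotation": [0,0,0],"fingers": 0.5},
  {"translation": [-83,0,-0.7],"rotation": [0,0,0],"fingers": 0.5},
  {"translation": [-86,0,-0.5],"rotation": [0,0,0],"fingers": 0.5},
  {"translation": [-88,0,-0.3],"rotation": [0,0,0],"fingers": 0.5},
  {"translation": [-88,0,-0.3],"rotation": [0,0,0],"fingers": 0.5},
])

```text
time_s: 16.35
tcp_pos: [0.6423, 0.0539, 0.1358]
tool_rot: [0.056, 0.998, -0.001, 0.002]
ft_force: [1.1, -6.8, 10.4]
gripper_width: 0.497
```

Emit:
arm_command([
  {"translation": [0,0,-1],"rotation": [0,0,0],"fingers": 0.5},
  {"translation": [0,0,-3],"rotation": [0,0,0],"fingers": 0.5},
  {"translation": [0,0,-10],"rotation": [0,0,0],"fingers": 0.5},
  {"translation": [15,0,-15],"rotation": [0,0,0],"fingers": 0.5},
  {"translation": [33,0,-15],"rotation": [0,0,0],"fingers": 0.5},
  {"translation": [38,0,-15],"rotation": [0,0,0],"fingers": 0.5},
  {"translation": [38,0,-15],"rotation": [0,0,0],"fingers": 0.5},
])

```text
time_s: 17.23
tcp_pos: [0.6029, 0.0612, 0.1496]
tool_rot: [0.055, 0.999, 0.0, 0.0]
ft_force: [-0.4, -0.4, 0.1]
gripper_width: 0.501
```

```bash
python3 loc.py e
```

```text
17.225 [0.60291278 0.06120077 0.14957418] [-0.4 -0.4  0.1]
scene 0.66 tin rel x,y mm -19.4 -16.5 yaw -0.029 err 0.5
```

View pics/top_e.png

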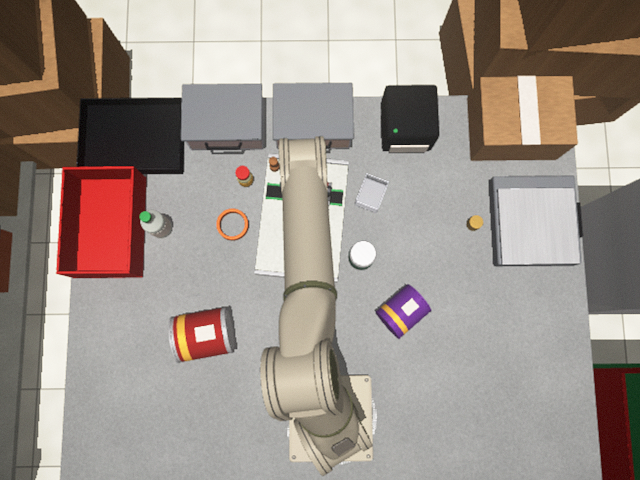

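The tin is at −19.4 mm. The last short stroke is 39 mm of finger travel for the remaining 19.5 mm.

Emit:
arm_command([
  {"translation": [0,0,8],"rotation": [0,0,0],"fingers": 0.5},
  {"translation": [0,0,12],"rotation": [0,0,0],"fingers": 0.5},
  {"translation": [0,0,13.7],"rotation": [0,0,0],"fingers": 0.5},
  {"translation": [0,0,13.7],"rotation": [0,0,0],"fingers": 0.5},
  {"translation": [-2,0,13.6],"rotation": [0,0,0],"fingers": 0.5},
  {"translation": [-5,0,13.5],"rotation": [0,0,0],"fingers": 0.5},
  {"translation": [-9,0,13.5],"rotation": [0,0,0],"fingers": 0.5},
  {"translation": [-13,0,13.5],"rotation": [0,0,0],"fingers": 0.5},
  {"translation": [-17,0,13.5],"rotation": [0,0,0],"fingers": 0.5},
  {"translation": [-21,0,13.5],"rotation": [0,0,0],"fingers": 0.5},
  {"translation": [-25,0,13.5],"rotation": [0,0,0],"fingers": 0.5},
  {"translation": [-29,0,13.5],"rotation": [0,0,0],"fingers": 0.5},
  {"translation": [-33,0,13.5],"rotation": [0,0,0],"fingers": 0.5},
  {"translation": [-36,0,13.5],"rotation": [0,0,0],"fingers": 0.5},
  {"translation": [-38,0,13.5],"rotation": [0,0,0],"fingers": 0.5},
  {"translation": [-39,0,13.5],"rotation": [0,0,0],"fingers": 0.5},
  {"translation": [-39,0,13.5],"rotation": [0,0,0],"fingers": 0.5},
  {"translation": [-39,0,12],"rotation": [0,0,0],"fingers": 0.5},
  {"translation": [-39,0,8],"rotation": [0,0,0],"fingers": 0.5},
  {"translation": [-39,0,-10],"rotation": [0,0,0],"fingers": 0.5},
])

```text
time_s: 19.92
tcp_pos: [0.6406, 0.0569, 0.1587]
tool_rot: [0.055, 0.998, -0.0, -0.001]
ft_force: [-0.4, -0.1, 0.2]
gripper_width: 0.501
```

Emit:
arm_command([
  {"translation": [0,0,-30],"rotation": [0,0,0],"fingers": 0.5},
  {"translation": [40,0,-60],"rotation": [0,0,0],"fingers": 0.5},
  {"translation": [80,0,-80],"rotation": [0,0,0],"fingers": 0.5},
  {"translation": [120,0,-80],"rotation": [0,0,0],"fingers": 0.5},
  {"translation": [150,40,-80],"rotation": [0,0,0],"fingers": 0.5},
  {"translation": [180,80,-80],"rotation": [0,0,0],"fingers": 0.5},
  {"translation": [190,130,-80],"rotation": [0,0,0],"fingers": 0.5},
  {"translation": [200,180,-80],"rotation": [0,0,0],"fingers": 0.5},
  {"translation": [200,230,-80],"rotation": [0,0,0],"fingers": 0.5},
  {"translation": [200,270,-80],"rotation": [0,0,0],"fingers": 0.5},
  {"translation": [200,300,-80],"rotation": [0,0,0],"fingers": 0.5},
  {"translation": [200,300,-80],"rotation": [0,0,0],"fingers": 0.5},
])

```text
time_s: 21.42
tcp_pos: [0.4748, 0.3793, 0.2397]
tool_rot: [0.053, 0.999, 0.0, -0.0]
ft_force: [-0.0, -0.5, 0.0]
gripper_width: 0.5
```

```bash
python3 loc.py f; python3 - <<'E'
import cv2
im=cv2.imread('pics/top_f.png')[140:290,235:395];cv2.imwrite('pics/cropf.png',cv2.resize(im,None,fx=4,fy=4,interpolation=cv2.INTER_CUBIC))
E
```

```text
21.425 [0.4747745  0.37925036 0.23970797] [-0.  -0.5  0. ]
scene 0.67 tin rel x,y mm 0.0 -17.4 yaw -0.037 err 0.65
scene 0.6 tin rel x,y mm -61.8 68.1 yaw -0.894 err 20.69
top 0.8 tin rel x,y mm 3.6 -15.6 yaw -0.027 err 0.51
```

View pics/cropf.png

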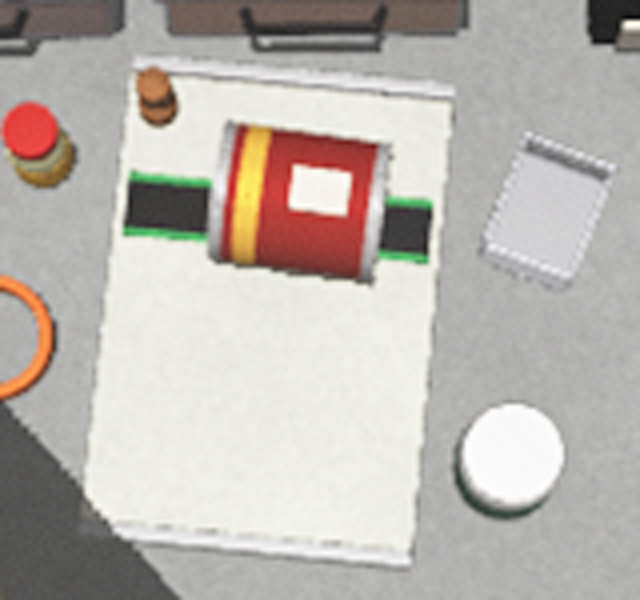

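View pics/scene_f.png

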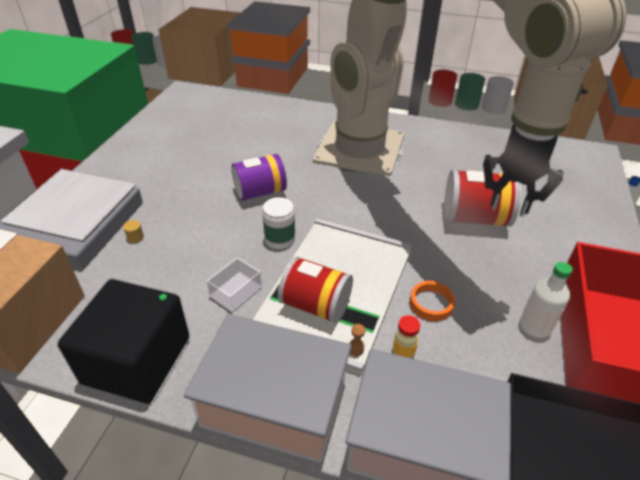

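The tin lies over the window: x is 0 to +4 mm, y is −16 mm and yaw is −0.03 rad. Bystanders look unmoved and the arm is clear. I'll check that it is at rest, then hand in.

```bash
python3 loc.py g && python3 -c "
from h import *
a=cv2.imread('pics/top_f.png')[150:290,240:400].astype(int);b=cv2.imread('pics/top_g.png')[150:290,240:400].astype(int);print('maxdiff',abs(a-b).mean())
from plant import ticket;print(ticket.hand_in())"
```

```text
21.625 [0.47610989 0.37558395 0.23998938] [-0.6  0.2 -0.1]
top 0.81 tin rel x,y mm 3.8 -15.2 yaw -0.038 err 0.63
maxdiff 1.772485119047619
the job is handed in; nothing more can be done
None
```

The tin now lies over the scan window, and the job is handed in. I rolled the smaller red tin there in four slow strokes with the fingertips on its top, then lifted off and moved the arm clear.

| Check | Measured (scene / top camera) | Limit |
|---|---|---|
| Offset from the window's centre line | 0 mm / +3.7 mm | ±15 mm |
| Offset lengthways | −17 mm / −15 mm | ±40 mm |
| Yaw from parallel to the window | about −0.03 rad | 0.2 rad |

- **At rest:** two top-camera fits about 0.2 s apart agreed within 0.4 mm.
- **Bystanders:** they looked unmoved in the pictures, but I did not measure them again at the end.
- **Disagreements:** the two cameras differ by about 4 mm along the rolling direction. In the last look the scene camera gave no detection of the tin. The whole job took about 22 s.

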